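# Feel for the empty votive and seat a new candle

## Task

Two of the three green votives still have a burnt-down stub at the bottom and one is empty: take the snuffer from its marble stand and feel down inside the votives with its bell until it touches the bare bottom of the empty one. Put the snuffer back upright in its stand, and only then lower the new candle (no dropping) into the empty votive until it stands fully home. Do not topple or drag away the votives, and leave the dispenser, matchbox and tin where they are.

Things in the scene. Friction and masses are not known exactly. Their poses are not given: they have to be found in the camera images.
- votive_a: Right-hand (-y) of three identical loose opaque dark-green glass votives: straight cup, 0.35 kg, outer diameter 66, height 78, well diameter 50, well floor 8 above the underside. Origin: centre of underside, z up. One votive is empty, which one varies; the other two hold a flat-topped tan wax stub, diameter 45, 28 high, on the floor (top 36 above the underside). All mm.
- votive_b: The middle votive, same size and origin as votive_a; empty or with a stub.
- votive_c: The left-hand (+y) votive, same size and origin as votive_a; empty or with a stub.
- snuffer_grip (a point): Centre of the grip of the straight bronze-tone snuffer, 203 mm long, 0.09 kg, standing upright, bell down, loose in the stand hole. Grip: upright cylinder, diameter 18 mm, 25 mm above and below this point; small knob on top ends 33 mm above it. The flat bottom of the bell is 170 mm straight below this point. z up along the snuffer.
- snuffer_tip (a point): Centre of the flat bottom (26 mm in diameter) of the snuffer's bell; the bell is 34 mm high and tapers to a shaft of 8 mm diameter. z runs up along the snuffer.
- stand: White marble block, fixed, 90 x 90 x 70 mm high, with one upright round hole in the middle of its top, 34 mm in diameter and 60 mm deep (hole floor 10 mm above the ledge). Origin: centre of the underside, z up. It stands nearer the robot than the votives, either right or left, the candle being on the other side.
- candle_center (a point): Centre, half-way up, of the new ivory pillar candle: upright rigid cylinder 44 mm in diameter, 120 mm high, 0.165 kg, slightly chamfered foot, standing loose on the ledge. z up along the candle. Standing home in the empty votive it reaches 50 mm above the votive's rim.
- candle_foot (a point): Centre of the candle's underside, 60 mm below its centre.
- dispenser: White plastic push dispenser of balloon clips, 70 x 110 x 120 mm high, loose, far left; leave alone. Origin: centre of the underside.
- matchbox: Wooden matchbox, 110 x 65 x 22 mm high, loose, far right; leave alone. Origin: centre of the underside.
- tin: Round steel tin with a screw lid, 76 mm in diameter, 63 mm high, loose, far right; leave alone. Origin: centre of the underside.
Mind the look-alikes: they are no part of the job. There is more than one size of the part that bears candle_center; the job needs the middle-sized.

How it is judged:
By the outcome, as a careful person would: the job done as asked, in the order asked, and still so for the second after the job is handed in, with the robot touching nothing.
It also fails if it takes over 72 s, if anything falls off the work surface, if the arm or the gripper's body presses on something with over 40 N, if the wrist force passes 120 N, or if a joint passes its speed limit or range.

## Robot

A 6-joint arm with a two-finger parallel gripper is mounted at the origin on the work surface. World frame = base frame: x ahead of the robot, y to its left, z up, the work surface at z = 0. Lengths are in mm, angles in rad, forces in N, time in s.
With the tool pointing down it reaches from about 275 to 750 mm from the base axis. Payload 10.2 kg.
Tool frame: the origin (TCP) lies at the very end of the fingers, on their centre line; the grasp point (between the pads) lies 19 mm behind it; x points along the fingers, y is the direction in which the jaws open and shut, and the axes are right-handed (so a half turn about x gives the same grasp; the last joint's range is limited). The gripper opens to 85 mm and grips with 20 to 120 N. Pads are 22 mm wide; open, the fingers measure 114 mm over their backs; the gripper's body (76 mm by 85 mm) begins 54 mm behind the grasp point. The pads swing forward as they close: fully open they stand 13 mm farther back than shut.
Start: joints at [-1.494, 0.313, 1.498, -0, 1.331, -0.223], TCP at [155.035, -501.593, 231.294] pointing down, gripper open.
Joint ranges: [-2.94, 2.94], [-0.97, 2.17], [0.19, 2.56], [-1.23, 4.37], [0.02, 3.11], [-2.88, 2.88]. Speed limits (rad/s): [2.39, 2.39, 3.01, 3.14, 3.14, 3.14].

## Interface

Orientations are given as a unit quaternion [w, x, y, z].
In Python, from rig import ctrl, viewer, finish_job gives the robot as it stands.
- The arm moves only by the tool carry_out, never from a script. Its argument "targets" is a list of rows, each an object of numbers: "x", "y", "z": the shift along the world's x, y, z in m; "ax", "ay", "az": the turn, a rotation vector about the world's x, y, z in rad; "hand": the opening, from -1 (shut) to 1 (fully open). A call has 1 to 5 rows; each row is the pose to reach, as a shift and turn from the pose commanded when the call began; what a row does not reach only later rows make up. A row lasts 1/8 s, in which the tool goes at most 62.5 mm and 10.7 degrees, less where a joint would pass 70% of its speed; a pose out of reach is approached as far as the arm can. A call with a gripper value outside its range is refused whole. The fingers move at their own pace and stop on an object; "grip_force" is the grip in N (left out, the last holds). Time passes only in rows, so rows that repeat a pose let the fingers close. It gives the time, the measured TCP pose, the force and the opening at its end, in the units of the state.
- ctrl.sense(): the state, without advancing time (a new reading comes with each control period).
- viewer.capture(name): name is "scene" or "side" or "wrist"; returns the picture (480x640x3 uint8, blue, green, red); there is no depth.
- viewer.camera_info(name): a dict with "fx", "fy", "cx", "cy" (pixels), "R" (3x3) and "t" (3): a world point X has camera coordinates R X + t. Camera axes: x right, y down, z forward; pixel columns grow to the right and rows downward; lengths in mm; the calibration is good to about 2 mm. A picture is of the moment at which its call begins: read the wrist's pose just before it. camera_info takes no time and is no camera call; for the wrist camera it gives the pose at the moment of the call.
- finish_job(): hands the job in, once; it reports no verdict.
The state is a dict: "time_s": time; "joints": joint angles; "dq": joint speeds; "tau": joint torques, N m; "eef_pos": TCP position; "ee_rot": TCP orientation; "force": force on the tool from outside, world axes, zero at the start; "wrist_torque": the same for the moment, N m; "grip_width": opening from 0.0 (shut) to 1.0 (fully open).
Only numpy, scipy, OpenCV 4.12 (cv2) and the standard library are available. Lean on these libraries where they do the work, as an engineer would, in place of code of your own. Each camera call takes 0.05 s, during which the arm holds its last target. There are 200 camera calls.

## Working session

There is one attempt and no reset: what is moved stays moved. The work goes in short steps, Python scripts to look and compute and a tool call to move; the robot and the scene stay as the last step left them, time stands still between calls to the robot, and variables do not carry over. Pictures are saved under pics/ and viewed, about 8 in all and at most 12, crops included, and the job is handed in when it is done.

Besides the shell and the picture viewer there is one more tool, called after ">>>" as name(argument=value, ...), one argument or row to a line, values as JSON. carry_out: Moves the arm, as the interface text tells. Its arguments: {"type":"object","properties":{"targets":{"type":"array"},"grip_force":{"type":"number"}},"required":["targets"]}

```bash
ls; mkdir -p pics; python3 - <<'E'
from rig import ctrl,viewer
import cv2
print(ctrl.sense())
for n in("scene","side"):
    im=viewer.capture(n); cv2.imwrite(f"pics/{n}0.png",im)
    c=viewer.camera_info(n); print(n,c)
E
```

```text
pics
{'time_s': 0.0, 'joints': array([-1.49438620e+00,  3.13457248e-01,  1.49844176e+00, -2.80155133e-06,
        1.33098104e+00, -2.23367567e-01]), 'dq': array([-0.00063317, -0.00039353,  0.00171667, -0.00010786, -0.00032351,
        0.00097411]), 'tau': array([ 1.67652928e-03, -4.12263215e+01, -2.59736288e+01, -9.13281951e-05,
        4.31714943e-03, -8.38993088e-06]), 'eef_pos': array([ 155.02068857, -501.32522886,  230.72960169]), 'ee_rot': array([ 0.10513721,  0.69921075,  0.10604522, -0.69914584]), 'force': array([0.207615  , 0.09237904, 0.9300705 ]), 'wrist_torque': array([-0.00483579, -0.00952692, -0.01406286]), 'grip_width': 0.9994541317236487}
scene {'fx': 618.6917296685128, 'fy': 618.6917296685128, 'cx': 320.46307983001157, 'cy': 236.8843638253016, 'R': array([[-0.70712642,  0.70698107, -0.01224695],
       [ 0.53948667,  0.5282393 , -0.65568085],
       [-0.45708463, -0.47025631, -0.75493883]]), 't': array([ 377.00631035, -191.94739643, 1639.75205461])}
side {'fx': 593.7553654394734, 'fy': 593.7553654394734, 'cx': 319.0864405222323, 'cy': 244.5557542508371, 'R': array([[-0.97530814, -0.21950295, -0.02434103],
       [-0.11357859,  0.59305202, -0.79711304],
       [ 0.18940416, -0.77466622, -0.6033393 ]]), 't': array([ 485.29082512,  152.97601872, 1279.8542379 ])}
```

View pics/scene0.png

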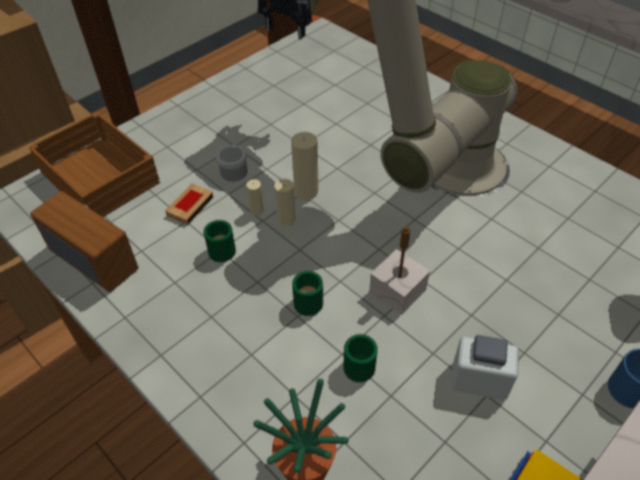

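View pics/side0.png

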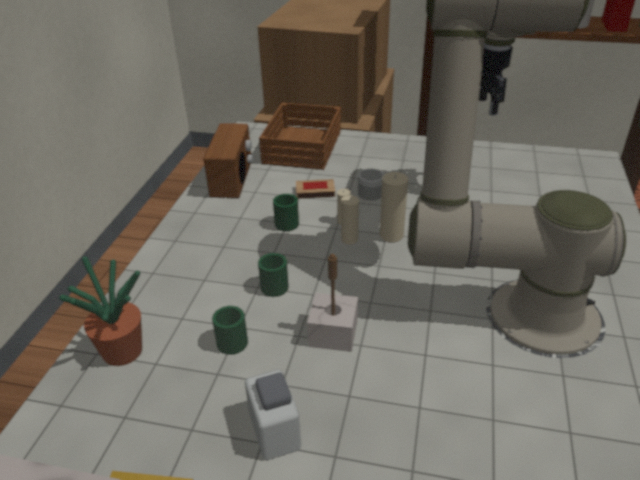

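Both views: three green votives at scene (220,240), (308,292), (360,357), snuffer in the marble stand at (400,275). There are three ivory candles: small (255,198), medium (286,202) and large (305,165). By size the medium one fits; I'll measure them all.

```bash
cat > h.py <<'E'
import numpy as np,cv2
from scipy.spatial.transform import Rotation as Ro
def ray(c,u,v):
    R=np.array(c["R"]);o=-R.T@np.array(c["t"])
    d=R.T@np.array([(u-c["cx"])/c["fx"],(v-c["cy"])/c["fy"],1]);return o,d/np.linalg.norm(d)
def plane(c,u,v,z):
    o,d=ray(c,u,v);return o+d*(z-o[2])/d[2]
def tri(rs):
    A=sum(np.eye(3)-np.outer(d,d) for o,d in rs);b=sum((np.eye(3)-np.outer(d,d))@o for o,d in rs)
    return np.linalg.solve(A,b)
def proj(c,X):
    p=np.array(c["R"])@X+np.array(c["t"]);return np.array([c["fx"]*p[0]/p[2]+c["cx"],c["fy"]*p[1]/p[2]+c["cy"]])
def blobs(m,amin=60):
    n,_,s,ce=cv2.connectedComponentsWithStats(m.astype(np.uint8));return [(ce[i].round(1),s[i]) for i in range(1,n) if s[i][4]>amin]
E
python3 - <<'E'
from h import *
from rig import viewer
for n in("scene","side"):
    im=cv2.imread(f"pics/{n}0.png");c=viewer.camera_info(n);h=cv2.cvtColor(im,cv2.COLOR_BGR2HSV).astype(int)
    g=(h[...,0]>60)&(h[...,0]<90)&(h[...,1]>120)
    for ce,s in blobs(g): print(n,"green",ce,s,plane(c,*ce,42).round(0))
    w=(h[...,0]>14)&(h[...,0]<32)&(h[...,1]>45)&(h[...,2]>90)
    w[:130]=0
    for ce,s in blobs(w): print(n,"ivory",ce,s)
    b=(h[...,0]<16)&(h[...,1]>90)&(h[...,2]<150);b[:200]=0;b[330:]=0
    for ce,s in blobs(b,30): print(n,"br",ce,s)
a=cv2.imread("pics/scene0.png");b=cv2.imread("pics/side0.png")
z=lambda i,x,y:cv2.resize(i[y:y+125,x:x+180],None,fx=4,fy=4,interpolation=cv2.INTER_CUBIC)[:, :720]
cv2.imwrite("pics/crop1.png",z(a,190,120))
E
```

```text
scene green [219.3 240.7] [205 221  29  40 876] [ 640. -221.   42.]
scene green [307.4 293. ] [293 271  29  44 952] [601.  29.  42.]
scene green [359.5 357.5] [ 344  335   32   46 1212] [637. 213.  42.]
scene green [301.6 432.1] [ 255  380   92   91 1595] [823. 243.  42.]
scene ivory [ 22.  150.3] [  0 130  62  38 464]
scene ivory [294.1 164.1] [274 132  43  91 796]
scene ivory [252.6 186.4] [246 179  15  26 182]
scene ivory [188.  202.1] [165 183  48  37 492]
scene ivory [ 10.3 263.2] [  0 256  22  16 149]
scene ivory [545.4 468.5] [ 517  448   64   32 1126]
scene br [ 90.3 235.1] [  31  200  106   92 4992]
scene br [185.9 204.4] [176 200  23  13 173]
scene br [195.8 211.8] [186 200  22  24  73]
scene br [ 23.6 269.4] [ 18 262  13  16  54]
scene br [  8.6 280.2] [  0 270  20  23 128]
scene br [ 33.  311.8] [   0  275   82   55 1825]
side ivory [395.2 179.7] [383 173  25  19 222]
side ivory [314.6 186.4] [295 179  40  15 219]
side ivory [347.5 199.7] [338 190  20  20 171]
side ivory [396.8 220.4] [387 196  19  46 466]
side ivory [142.1 476. ] [109 470  85  10 482]
side br [131.5 238.9] [  93  200   83   93 2262]
side br [332.5 259.4] [328 255   8  11  48]
side br [ 87.7 286.1] [ 78 275  22  25 216]
side br [ 75.2 295.8] [ 70 293  14   7  32]
side br [ 92.5 319. ] [  41  302  100   28 1718]
```

View pics/crop1.png

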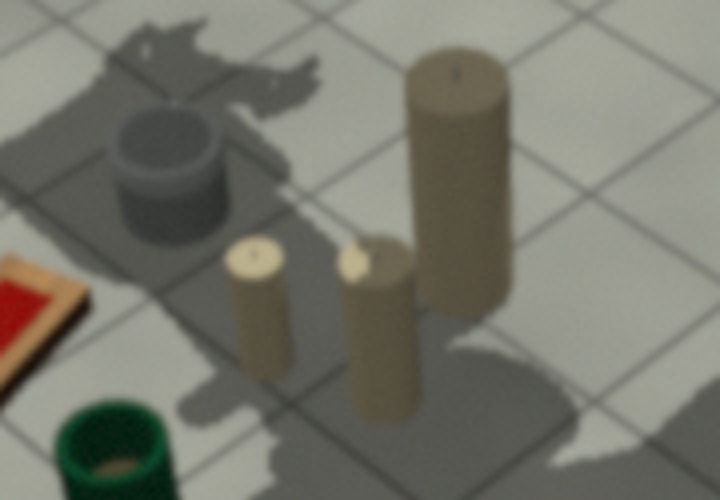

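Crop: small candle (ø≈15 px) at crop (260,310), medium (ø≈18 px, ~44 mm) at (382,335), big (ø≈26 px) at (458,185). The medium one is the job's candle: top centre is scene (285,186), foot (286,220). Votive A seems to show wax.

```bash
python3 - <<'E'
from h import *
from rig import viewer,ctrl
c=viewer.camera_info("scene");s=viewer.camera_info("side");w=viewer.camera_info("wrist")
print("candle",plane(c,285.3,186,120),plane(c,286,220.5,0))
print("small",plane(c,253.8,184.5,100),plane(c,256,212,0)); print("big",plane(c,304.5,140,0),plane(c,305,192,0))
print("snuf",tri([ray(c,406,231),ray(s,332.5,257)]),plane(c,406,231,210),plane(s,332.5,257,210))
print("hole",plane(c,400.5,272,70),plane(s,333,310,70))
e=ctrl.sense();R=Ro.from_quat(np.roll(e["ee_rot"],-1)).as_matrix();print("toolR",R.round(3))
Rw=np.array(w["R"]);o=-Rw.T@w["t"];print("cam in tool",(R.T@(o-e["eef_pos"])).round(1),(R.T@Rw.T).round(3),w["fx"])
a=cv2.imread("pics/scene0.png");b=cv2.imread("pics/side0.png")
z=lambda i,x,y:cv2.resize(i[y:y+145,x:x+100],None,fx=4,fy=4,interpolation=cv2.INTER_CUBIC)
cv2.imwrite("pics/crop2.png",np.hstack([z(a,345,220),z(b,290,235)]))
E
```

```text
candle [ 463.18748549 -182.31065377  120.        ] [ 465.03175569 -187.532016      0.        ]
small [ 498.41847041 -254.96416767  100.        ] [ 497.65476549 -261.78565426    0.        ]
big [ 223.28928036 -372.43698878    0.        ] [ 363.87241492 -225.14671       0.        ]
snuf [435.73227393 143.89262291 204.02516858] [443.04920131 149.79858088 210.        ] [433.29408513 146.92409446 210.        ]
hole [436.65885999 145.99058394  70.        ] [434.40528075 143.92127957  70.        ]
toolR [[-0.     0.295 -0.955]
 [ 0.001 -0.955 -0.295]
 [-1.    -0.001 -0.   ]]
cam in tool [-142.2   -0.7  -80.5] [[-0.001 -0.318  0.948]
 [ 1.     0.     0.001]
 [-0.001  0.948  0.318]] 357.3341841817472
```

View pics/crop2.png

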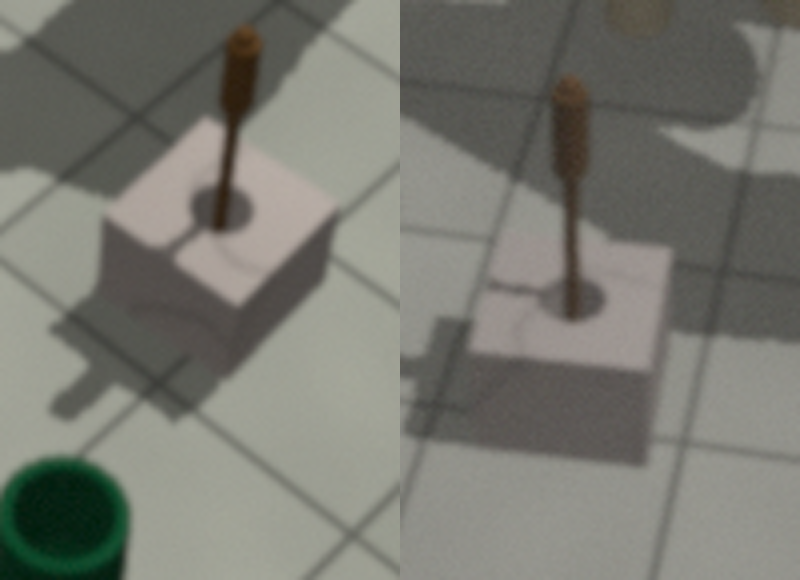

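Hole centre is scene (400,272), side (333,310) → about (435.5,145). Snuffer leans only slightly. Now up and over to a survey pose.

>>> carry_out(
  targets=[
    {"z": 0.06},
    {"z": 0.12,"y": 0.03},
    {"x": 0.315,"y": 0.54,"z": 0.12},
    {"x": 0.315,"y": 0.54,"z": 0.12},
    {"x": 0.315,"y": 0.54,"z": 0.12},
  ],
)

```text
invalid input at $.targets[0]: expected keys x, y, z, ax, ay, az, hand
```

>>> carry_out(
  targets=[
    {"x": 0,"y": 0,"z": 0.06,"ax": 0,"ay": 0,"az": 0,"hand": 1},
    {"x": 0,"y": 0.03,"z": 0.12,"ax": 0,"ay": 0,"az": 0,"hand": 1},
    {"x": 0.315,"y": 0.54,"z": 0.12,"ax": 0,"ay": 0,"az": 0,"hand": 1},
    {"x": 0.315,"y": 0.54,"z": 0.12,"ax": 0,"ay": 0,"az": 0,"hand": 1},
    {"x": 0.315,"y": 0.54,"z": 0.12,"ax": 0,"ay": 0,"az": 0,"hand": 1},
  ],
)

```text
time_s: 0.72
eef_pos: [253.8, -312.1, 348.3]
ee_rot: [0.105, 0.699, 0.105, -0.699]
force: [1.1, -0.9, -0.1]
grip_width: 1.0
```

>>> carry_out(
  targets=[
    {"x": 0.216,"y": 0.352,"z": 0,"ax": 0,"ay": 0,"az": 0,"hand": 1},
    {"x": 0.216,"y": 0.352,"z": 0,"ax": 0,"ay": 0,"az": 0,"hand": 1},
    {"x": 0.216,"y": 0.352,"z": 0,"ax": 0,"ay": 0,"az": 0,"hand": 1},
    {"x": 0.216,"y": 0.352,"z": 0,"ax": 0,"ay": 0,"az": 0,"hand": 1},
    {"x": 0.216,"y": 0.352,"z": 0,"ax": 0,"ay": 0,"az": 0,"hand": 1},
  ],
)

```text
time_s: 1.35
eef_pos: [417.3, -45.6, 348.4]
ee_rot: [0.106, 0.699, 0.106, -0.699]
force: [0.4, -1.3, 0.3]
grip_width: 1.001
```

>>> carry_out(
  targets=[
    {"x": 0.055,"y": 0.085,"z": 0,"ax": 0,"ay": 0,"az": 0,"hand": 1},
    {"x": 0.055,"y": 0.085,"z": 0,"ax": 0,"ay": 0,"az": 0,"hand": 1},
    {"x": 0.055,"y": 0.085,"z": 0,"ax": 0,"ay": 0,"az": 0,"hand": 1},
  ],
)

```text
time_s: 1.72
eef_pos: [472.2, 39.2, 347.7]
ee_rot: [-0.107, -0.698, -0.107, 0.7]
force: [-0.8, -0.7, 0.1]
grip_width: 1.002
```

```bash
cat >cap.py <<'E'
import sys,pickle
from h import *
from rig import viewer,ctrl
n=sys.argv[1];e=ctrl.sense();c=viewer.camera_info("wrist");im=viewer.capture("wrist")
cv2.imwrite(f"pics/{n}.png",im);pickle.dump((e,c),open(f"{n}.pkl","wb"));print(e["time_s"],e["eef_pos"].round(1),e["force"].round(1))
E
python3 cap.py w1
```

```text
1.725 [472.2  39.2 347.7] [-0.8 -0.7  0.1]
```

View pics/w1.png

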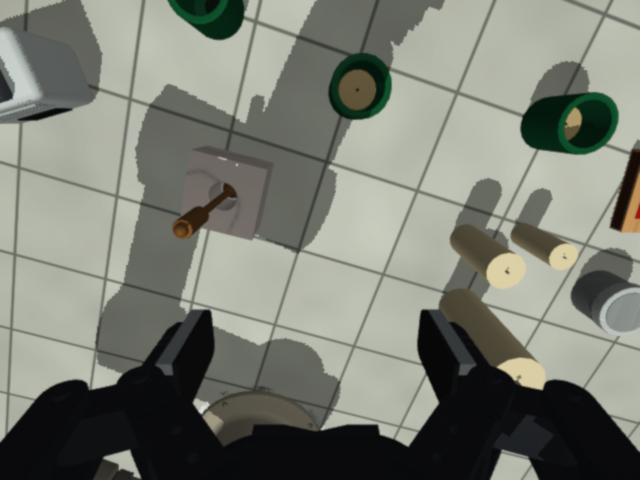

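Wrist view: A (586,122) and B (360,86) plainly show tan wax with wick; C (207,10), cut off at the top edge, looks dark inside, so I'll probe it first. Medium candle top (506,271), big (523,373), small (564,256). Snuffer knob (182,229), hole (224,194).

```bash
python3 - <<'E'
from h import *
import pickle
from rig import viewer
e,c=pickle.load(open("w1.pkl","rb"));im=cv2.imread("pics/w1.png");h=cv2.cvtColor(im,cv2.COLOR_BGR2HSV).astype(int)
w=(h[...,0]>14)&(h[...,0]<32)&(h[...,2]>175)&(h[...,1]>35)
for ce,s in blobs(w): print("top",ce,s,plane(c,*ce,120).round(1))
b=(h[...,0]<20)&(h[...,1]>120);b[:150]=0;b[:,:160]=0;b[:,300:]=0
for ce,s in blobs(b,20): print("br",ce,s,plane(c,*ce,195))
ys,xs=np.nonzero(b);print(np.c_[xs,ys][[ys.argmin(),ys.argmax()]])
m=cv2.inRange(im,(0,0,0),(255,255,255))
print("hole",plane(c,224,194,70),"knob",plane(c,182,229,211))
s=viewer.camera_info("scene");d=viewer.camera_info("side")
print("knob",tri([ray(s,406,229.5),ray(d,332.4,256.5),ray(c,182,229)]))
print("grip",tri([ray(s,404.8,239.3),ray(d,332.5,268.2)]))
g=(h[...,0]>60)&(h[...,0]<90)&(h[...,1]>120)
for ce,q in blobs(g): print("green",ce,q,plane(c,*ce,60).round(0))
cv2.imwrite("pics/crop3.png",cv2.resize(im[130:250,150:300],None,fx=5,fy=5,interpolation=cv2.INTER_CUBIC))
E
```

```text
top [632.9 212.7] [622 175  18  58 482] [ 561.  -286.8  120. ]
top [563.3 256.5] [549 244  29  26 570] [ 494.4 -241.6  120. ]
top [505.8 270.6] [ 487  253   39   36 1069] [ 460.  -188.6  120. ]
top [525.5 371.6] [498 358  48  31 923] [ 343.8 -275.2  120. ]
br [198.1 215.8] [173 184  63  55 905] [445.49798193 135.81141332 195.        ]
[[225 184]
 [182 238]]
hole [437.10098429 142.30257842  70.        ] knob [436.27130189 142.20451194 211.        ]
knob [435.02358468 143.51225855 206.29286876]
grip [435.53192323 143.89916593 177.48495347]
green [211.1  15.8] [ 169    0   74   39 1954] [615. 199.  60.]
green [362.1  84.2] [ 330   54   61   64 1817] [600.  26.  60.]
green [570.1 122.8] [ 522   93   96   61 4231] [ 633. -215.   60.]
```

View pics/crop3.png

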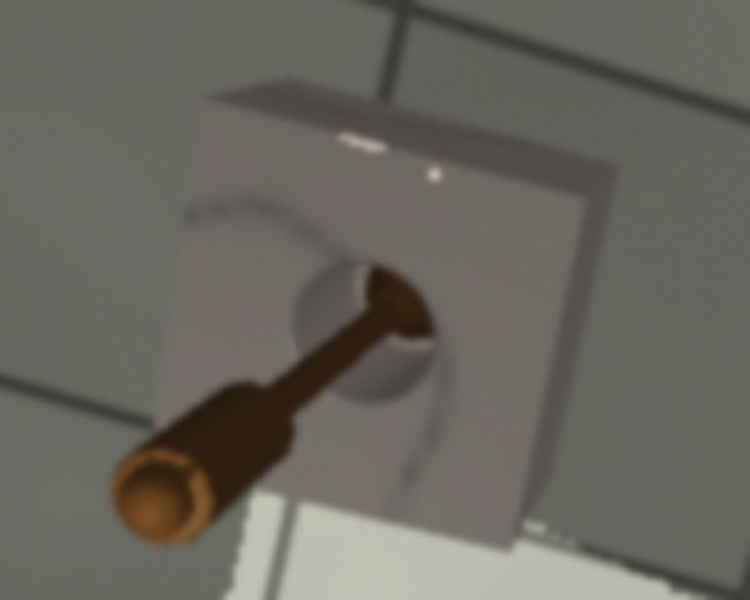

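>>> carry_out(
  targets=[
    {"x": -0.0367,"y": 0.1043,"z": 0,"ax": 0,"ay": 0,"az": 0,"hand": 1},
    {"x": -0.0367,"y": 0.1043,"z": -0.06,"ax": 0,"ay": 0,"az": 0,"hand": 1},
    {"x": -0.0367,"y": 0.1043,"z": -0.11,"ax": 0,"ay": 0,"az": 0,"hand": 1},
    {"x": -0.0367,"y": 0.1043,"z": -0.15,"ax": 0,"ay": 0,"az": 0,"hand": 1},
    {"x": -0.0367,"y": 0.1043,"z": -0.187,"ax": 0,"ay": 0,"az": 0,"hand": 1},
  ],
)

```text
time_s: 2.4
eef_pos: [434.5, 140.7, 160.3]
ee_rot: [-0.105, -0.699, -0.105, 0.699]
force: [0.7, -0.1, -0.8]
grip_width: 0.999
```

>>> carry_out(
  targets=[
    {"x": 0,"y": 0,"z": 0,"ax": 0,"ay": 0,"az": 0,"hand": 1},
  ],
)

```text
time_s: 2.52
eef_pos: [433.7, 140.7, 160.1]
ee_rot: [-0.105, -0.698, -0.105, 0.701]
force: [0.1, 0.9, -0.0]
grip_width: 1.004
```

```bash
python3 cap.py w2
```

```text
2.525 [433.7 140.7 160.1] [ 0.1  0.9 -0. ]
```

View pics/w2.png

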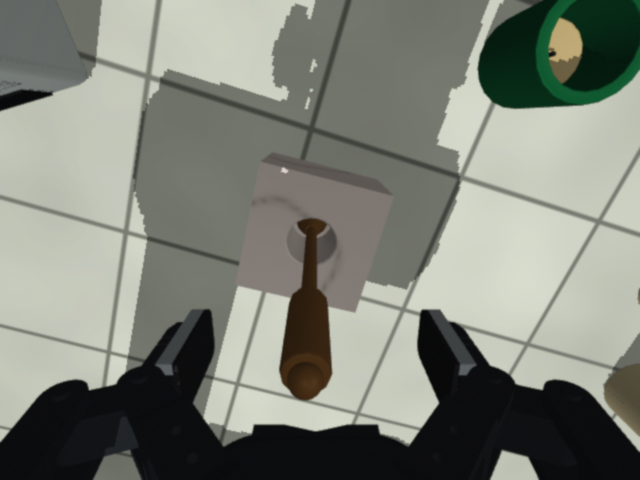

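```bash
python3 - <<'E'
from h import *
import pickle
from rig import ctrl
e,c=pickle.load(open("w2.pkl","rb"))
print("knob",plane(c,303.5,381,211),"grip",plane(c,306,350,195),"hole",plane(c,312,242,70))
print([proj(c,e["eef_pos"]+np.array([0,0,z])) for z in (19,30,50)],ctrl.sense()["eef_pos"])
e,c=pickle.load(open("w1.pkl","rb"));print(plane(c,222.8,196.4,70))
E
```

```text
knob [436.42844401 145.83883684 211.        ] grip [436.33331034 145.41017744 195.        ] hole [433.88623872 143.57807032  70.        ]
[array([316.48428454, 333.73858067]), array([316.58105947, 350.70115918]), array([316.80267289, 389.54525935])] [434.92296393 140.89796633 161.87925054]
[433.84789068 143.02591069  70.        ]
```

>>> carry_out(
  targets=[
    {"x": 0.0015,"y": 0.004,"z": 0,"ax": 0,"ay": 0,"az": 0,"hand": 1},
    {"x": 0.0015,"y": 0.004,"z": 0,"ax": 0,"ay": 0,"az": 0,"hand": -1},
    {"x": 0.0015,"y": 0.004,"z": 0,"ax": 0,"ay": 0,"az": 0,"hand": -1},
    {"x": 0.0015,"y": 0.004,"z": 0,"ax": 0,"ay": 0,"az": 0,"hand": -1},
    {"x": 0.0015,"y": 0.004,"z": 0,"ax": 0,"ay": 0,"az": 0,"hand": -1},
  ],
  grip_force=50,
)

```text
time_s: 3.2
eef_pos: [436.7, 145.6, 161.7]
ee_rot: [0.106, 0.699, 0.106, -0.699]
force: [0.7, -0.5, 0.3]
grip_width: 0.198
```

>>> carry_out(
  targets=[
    {"x": 0,"y": 0,"z": 0,"ax": 0,"ay": 0,"az": 0,"hand": -1},
    {"x": 0,"y": 0,"z": 0,"ax": 0,"ay": 0,"az": 0,"hand": -1},
    {"x": 0,"y": 0,"z": 0,"ax": 0,"ay": 0,"az": 0,"hand": -1},
  ],
)

```text
time_s: 3.58
eef_pos: [436.7, 145.7, 161.7]
ee_rot: [0.106, 0.699, 0.106, -0.699]
force: [-0.2, -0.9, 3.7]
grip_width: 0.197
```

```bash
python3 -c "
from rig import ctrl
e=ctrl.sense();print(e['time_s'],e['eef_pos'],e['force'],e['grip_width'])"
```

```text
3.575 [436.67859415 145.67113773 161.68971463] [-0.24587073 -0.89725957  3.70156578] 0.1972123178279439
```

>>> carry_out(
  targets=[
    {"x": 0,"y": 0,"z": 0.05,"ax": 0,"ay": 0,"az": 0,"hand": -1},
    {"x": 0,"y": 0,"z": 0.11,"ax": 0,"ay": 0,"az": 0,"hand": -1},
    {"x": 0.055,"y": 0.015,"z": 0.11,"ax": 0,"ay": 0,"az": 0,"hand": -1},
    {"x": 0.11,"y": 0.03,"z": 0.11,"ax": 0,"ay": 0,"az": 0,"hand": -1},
    {"x": 0.14,"y": 0.03,"z": 0.11,"ax": 0,"ay": 0,"az": 0,"hand": -1},
  ],
)

```text
time_s: 4.2
eef_pos: [578.0, 176.5, 270.0]
ee_rot: [-0.106, -0.699, -0.106, 0.7]
force: [-0.3, -0.1, -0.2]
grip_width: 0.196
```

>>> carry_out(
  targets=[
    {"x": 0,"y": 0,"z": 0,"ax": 0,"ay": 0,"az": 0,"hand": -1},
    {"x": 0,"y": 0,"z": 0,"ax": 0,"ay": 0,"az": 0,"hand": -1},
  ],
)

```text
time_s: 4.45
eef_pos: [575.9, 175.8, 271.1]
ee_rot: [-0.106, -0.699, -0.106, 0.7]
force: [-0.0, 0.6, -0.7]
grip_width: 0.199
```

```bash
python3 cap.py w3
```

```text
4.45 [575.9 175.8 271.1] [-0.   0.6 -0.7]
```

View pics/w3.png

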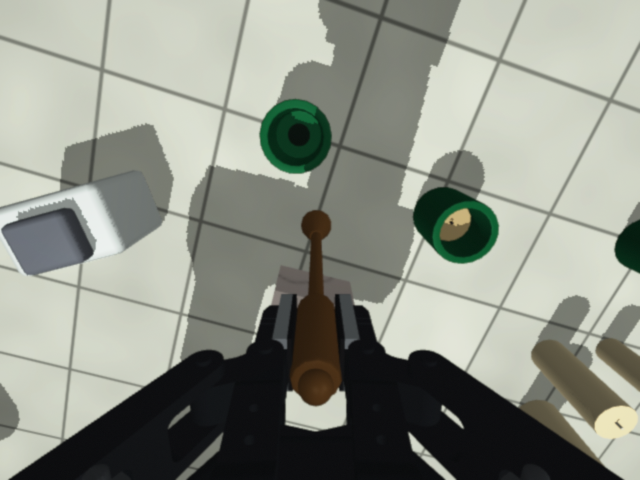

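C at (296,136): empty-looking, dark floor; B at (463,230) shows wax. Snuffer held straight, bell at (316,225).

```bash
python3 - <<'E'
from h import *
import pickle
for n in("w3",):
    e,c=pickle.load(open(n+".pkl","rb"));im=cv2.imread(f"pics/{n}.png");h=cv2.cvtColor(im,cv2.COLOR_BGR2HSV).astype(int)
    g=(h[...,0]>60)&(h[...,0]<90)&(h[...,1]>100)
    g=cv2.morphologyEx(g.astype(np.uint8),cv2.MORPH_CLOSE,np.ones((25,25)))
    for k in cv2.findContours(g,0,1)[0]:
        if cv2.contourArea(k)<800: continue
        E=cv2.fitEllipse(cv2.convexHull(k));p=plane(c,*E[0],78);print(E,p.round(1))
        for r in(33,):
            q=proj(c,np.array([p[0]+r,p[1],78]));print(q)
    print("bell", plane(c,316,225,124), e["eef_pos"], proj(c,e["eef_pos"]+[0,0,19-170]),proj(c,np.array([640,212,78])))
    Rm=np.array(c["R"]);print("cam",-Rm.T@c["t"])
E
```

```text
((652.9674682617188, 244.36534118652344), (53.61481857299805, 76.26641082763672), 78.51216888427734) [ 640.3 -155.5   78. ]
[672.90584983 213.56504838]
((455.7904052734375, 224.29766845703125), (68.91824340820312, 86.9478530883789), 119.6507339477539) [601.3  40.6  78. ]
[470.27308421 192.27995098]
((295.0971984863281, 135.8104248046875), (70.4613265991211, 73.60822296142578), 168.85003662109375) [634.5 213.4  78. ]
[305.6345124  98.2068916]
bell [572.98696881 174.65850849 124.        ] [575.87336296 175.7542108  271.08949644] [315.76390874 220.2301371 ] [298.25567462 130.22937694]
cam [652.74177511 200.18657149 413.17246134]
```

>>> carry_out(
  targets=[
    {"x": 0.0605,"y": 0.038,"z": 0,"ax": 0,"ay": 0,"az": 0,"hand": -1},
    {"x": 0.0605,"y": 0.038,"z": 0,"ax": 0,"ay": 0,"az": 0,"hand": -1},
    {"x": 0.0605,"y": 0.038,"z": -0.035,"ax": 0,"ay": 0,"az": 0,"hand": -1},
    {"x": 0.0605,"y": 0.038,"z": -0.07,"ax": 0,"ay": 0,"az": 0,"hand": -1},
    {"x": 0.0605,"y": 0.038,"z": -0.079,"ax": 0,"ay": 0,"az": 0,"hand": -1},
  ],
)

```text
time_s: 5.12
eef_pos: [635.7, 213.7, 190.8]
ee_rot: [-0.106, -0.698, -0.106, 0.7]
force: [0.7, -0.3, -0.4]
grip_width: 0.198
```

>>> carry_out(
  targets=[
    {"x": 0,"y": 0,"z": -0.004,"ax": 0,"ay": 0,"az": 0,"hand": -1},
    {"x": 0,"y": 0,"z": -0.008,"ax": 0,"ay": 0,"az": 0,"hand": -1},
    {"x": 0,"y": 0,"z": -0.012,"ax": 0,"ay": 0,"az": 0,"hand": -1},
  ],
)

```text
time_s: 5.5
eef_pos: [637.3, 213.8, 181.3]
ee_rot: [0.106, 0.7, 0.106, -0.699]
force: [0.3, 0.5, -1.9]
grip_width: 0.196
```

No wax contact at stub height (would be TCP z≈188). Continue gently.

>>> carry_out(
  targets=[
    {"x": 0,"y": 0,"z": -0.006,"ax": 0,"ay": 0,"az": 0,"hand": -1},
    {"x": 0,"y": 0,"z": -0.012,"ax": 0,"ay": 0,"az": 0,"hand": -1},
    {"x": 0,"y": 0,"z": -0.016,"ax": 0,"ay": 0,"az": 0,"hand": -1},
  ],
)

```text
time_s: 5.88
eef_pos: [636.9, 213.7, 163.9]
ee_rot: [-0.106, -0.699, -0.106, 0.699]
force: [0.4, 0.1, -0.9]
grip_width: 0.197
```

>>> carry_out(
  targets=[
    {"x": 0,"y": 0,"z": -0.0015,"ax": 0,"ay": 0,"az": 0,"hand": -1},
    {"x": 0,"y": 0,"z": -0.003,"ax": 0,"ay": 0,"az": 0,"hand": -1},
  ],
)

```text
time_s: 6.12
eef_pos: [637.1, 213.7, 161.5]
ee_rot: [0.106, 0.699, 0.106, -0.699]
force: [0.2, 0.3, -1.3]
grip_width: 0.195
```

>>> carry_out(
  targets=[
    {"x": 0,"y": 0,"z": -0.001,"ax": 0,"ay": 0,"az": 0,"hand": -1},
    {"x": 0,"y": 0,"z": -0.002,"ax": 0,"ay": 0,"az": 0,"hand": -1},
  ],
)

```text
time_s: 6.38
eef_pos: [637.2, 213.7, 159.7]
ee_rot: [0.106, 0.699, 0.106, -0.699]
force: [-1.4, 0.4, 3.2]
grip_width: 0.19
```

>>> carry_out(
  targets=[
    {"x": 0,"y": 0,"z": 0,"ax": 0,"ay": 0,"az": 0,"hand": -1},
  ],
)

```text
time_s: 6.5
eef_pos: [637.1, 213.7, 159.8]
ee_rot: [0.106, 0.699, 0.106, -0.699]
force: [0.3, -0.5, 0.4]
grip_width: 0.194
```

>>> carry_out(
  targets=[
    {"x": 0,"y": 0,"z": -0.001,"ax": 0,"ay": 0,"az": 0,"hand": -1},
    {"x": 0,"y": 0,"z": -0.001,"ax": 0,"ay": 0,"az": 0,"hand": -1},
  ],
)

```text
time_s: 6.75
eef_pos: [637.4, 213.8, 159.7]
ee_rot: [0.106, 0.7, 0.106, -0.698]
force: [-1.2, -0.1, 6.0]
grip_width: 0.196
```

>>> carry_out(
  targets=[
    {"x": 0,"y": 0,"z": -0.001,"ax": 0,"ay": 0,"az": 0,"hand": -1},
    {"x": 0,"y": 0,"z": -0.001,"ax": 0,"ay": 0,"az": 0,"hand": -1},
  ],
)

```text
time_s: 7.0
eef_pos: [637.7, 213.8, 159.7]
ee_rot: [0.106, 0.7, 0.106, -0.698]
force: [-1.1, -0.6, 10.7]
grip_width: 0.197
```

Contact with up to 10.7 N at TCP z 159.7, i.e. bell bottom 8 mm above the ledge: C has the bare bottom. Now I return the snuffer.

>>> carry_out(
  targets=[
    {"x": 0,"y": 0,"z": 0.06,"ax": 0,"ay": 0,"az": 0,"hand": -1},
    {"x": 0,"y": 0,"z": 0.112,"ax": 0,"ay": 0,"az": 0,"hand": -1},
    {"x": -0.055,"y": -0.019,"z": 0.112,"ax": 0,"ay": 0,"az": 0,"hand": -1},
    {"x": -0.11,"y": -0.038,"z": 0.112,"ax": 0,"ay": 0,"az": 0,"hand": -1},
    {"x": -0.165,"y": -0.057,"z": 0.112,"ax": 0,"ay": 0,"az": 0,"hand": -1},
  ],
)

```text
time_s: 7.62
eef_pos: [470.1, 156.2, 269.3]
ee_rot: [0.106, 0.699, 0.106, -0.699]
force: [-0.1, 0.3, 0.5]
grip_width: 0.198
```

>>> carry_out(
  targets=[
    {"x": -0.0355,"y": -0.012,"z": 0,"ax": 0,"ay": 0,"az": 0,"hand": -1},
    {"x": -0.0355,"y": -0.012,"z": 0,"ax": 0,"ay": 0,"az": 0,"hand": -1},
    {"x": -0.0355,"y": -0.012,"z": 0,"ax": 0,"ay": 0,"az": 0,"hand": -1},
  ],
)

```text
time_s: 8.0
eef_pos: [437.1, 144.8, 269.7]
ee_rot: [0.106, 0.699, 0.106, -0.699]
force: [0.3, -0.2, -1.2]
grip_width: 0.194
```

```bash
python3 cap.py w4; python3 - <<'E'
import cv2
cv2.imwrite("pics/w4c.png",cv2.resize(cv2.imread("pics/w4.png")[80:320,200:440],None,fx=2.4,fy=2.4))
E
```

```text
8.0 [437.1 144.8 269.7] [ 0.3 -0.2 -1.2]
```

View pics/w4c.png

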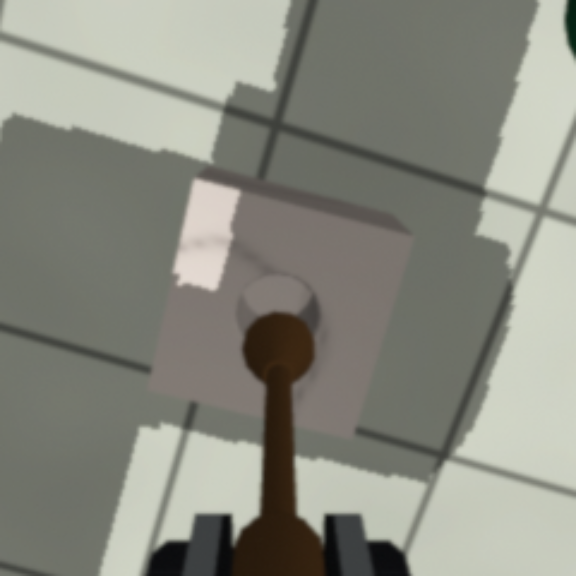

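```bash
python3 - <<'E'
from h import *
import pickle
e,c=pickle.load(open("w4.pkl","rb"))
print(plane(c,316.7,224.6,122),plane(c,315.8,210.4,70))
E
```

```text
[434.87021308 143.16829556 122.        ] [434.299069   143.64858613  70.        ]
```

Aligned within 1 mm. Lowering.

>>> carry_out(
  targets=[
    {"x": 0,"y": 0,"z": -0.035,"ax": 0,"ay": 0,"az": 0,"hand": -1},
    {"x": 0,"y": 0,"z": -0.06,"ax": 0,"ay": 0,"az": 0,"hand": -1},
    {"x": 0,"y": 0,"z": -0.085,"ax": 0,"ay": 0,"az": 0,"hand": -1},
    {"x": 0,"y": 0,"z": -0.1,"ax": 0,"ay": 0,"az": 0,"hand": -1},
    {"x": 0,"y": 0,"z": -0.106,"ax": 0,"ay": 0,"az": 0,"hand": -1},
  ],
)

```text
time_s: 8.68
eef_pos: [436.8, 144.8, 162.4]
ee_rot: [-0.106, -0.699, -0.106, 0.7]
force: [-1.2, 0.4, -0.7]
grip_width: 0.196
```

>>> carry_out(
  targets=[
    {"x": 0,"y": 0,"z": -0.0015,"ax": 0,"ay": 0,"az": 0,"hand": -1},
    {"x": 0,"y": 0,"z": -0.002,"ax": 0,"ay": 0,"az": 0,"hand": -1},
    {"x": 0,"y": 0,"z": -0.002,"ax": 0,"ay": 0,"az": 0,"hand": -1},
  ],
)

```text
time_s: 9.05
eef_pos: [436.8, 144.7, 161.9]
ee_rot: [0.106, 0.699, 0.106, -0.699]
force: [0.8, -0.7, -0.2]
grip_width: 0.194
```

>>> carry_out(
  targets=[
    {"x": 0,"y": 0,"z": -0.0005,"ax": 0,"ay": 0,"az": 0,"hand": -1},
    {"x": 0,"y": 0,"z": -0.0005,"ax": 0,"ay": 0,"az": 0,"hand": 0},
    {"x": 0,"y": 0,"z": -0.0005,"ax": 0,"ay": 0,"az": 0,"hand": 1},
    {"x": 0,"y": 0,"z": -0.0005,"ax": 0,"ay": 0,"az": 0,"hand": 1},
    {"x": 0,"y": 0,"z": -0.0005,"ax": 0,"ay": 0,"az": 0,"hand": 1},
  ],
)

```text
time_s: 9.68
eef_pos: [436.5, 144.7, 160.9]
ee_rot: [-0.106, -0.699, -0.106, 0.699]
force: [-0.9, 0.3, 0.1]
grip_width: 0.995
```

>>> carry_out(
  targets=[
    {"x": 0,"y": 0,"z": 0,"ax": 0,"ay": 0,"az": 0,"hand": 1},
    {"x": 0,"y": 0,"z": 0.03,"ax": 0,"ay": 0,"az": 0,"hand": 1},
    {"x": 0,"y": 0,"z": 0.08,"ax": 0,"ay": 0,"az": 0,"hand": 1},
    {"x": 0,"y": 0,"z": 0.14,"ax": 0,"ay": 0,"az": 0,"hand": 1},
    {"x": 0,"y": 0,"z": 0.2,"ax": 0,"ay": 0,"az": 0,"hand": 1},
  ],
)

```text
time_s: 10.3
eef_pos: [436.1, 144.7, 363.0]
ee_rot: [0.106, 0.699, 0.106, -0.699]
force: [0.3, 0.1, 0.4]
grip_width: 0.999
```

>>> carry_out(
  targets=[
    {"x": 0.005,"y": -0.06,"z": 0,"ax": 0,"ay": 0,"az": 0.18,"hand": 0.8},
    {"x": 0.01,"y": -0.12,"z": 0,"ax": 0,"ay": 0,"az": 0.36,"hand": 0.8},
    {"x": 0.015,"y": -0.18,"z": 0,"ax": 0,"ay": 0,"az": 0.54,"hand": 0.8},
    {"x": 0.02,"y": -0.24,"z": 0,"ax": 0,"ay": 0,"az": 0.72,"hand": 0.8},
    {"x": 0.025,"y": -0.3,"z": 0,"ax": 0,"ay": 0,"az": 0.87,"hand": 0.8},
  ],
)

```text
time_s: 10.92
eef_pos: [459.3, -123.9, 361.1]
ee_rot: [0.372, 0.601, 0.372, -0.601]
force: [0.1, -0.1, -0.1]
grip_width: 0.9
```

>>> carry_out(
  targets=[
    {"x": 0,"y": -0.032,"z": -0.05,"ax": 0,"ay": 0,"az": 0,"hand": 0.8},
    {"x": 0,"y": -0.032,"z": -0.1,"ax": 0,"ay": 0,"az": 0,"hand": 0.8},
    {"x": 0,"y": -0.032,"z": -0.1,"ax": 0,"ay": 0,"az": 0,"hand": 0.8},
  ],
)

```text
time_s: 11.3
eef_pos: [458.2, -153.7, 258.7]
ee_rot: [-0.368, -0.601, -0.372, 0.603]
force: [0.4, 0.1, 1.3]
grip_width: 0.903
```

```bash
python3 cap.py w5;python3 - <<'E'
from h import *
import pickle
from rig import viewer
s=viewer.capture("scene");cv2.imwrite("pics/scene5.png",s)
w=cv2.imread("pics/w5.png");cr=cv2.resize(s[200:320,350:470],(240,240),interpolation=cv2.INTER_CUBIC)
w2=cv2.copyMakeBorder(w,0,0,0,160,0);w2[0:160,640:]=cv2.resize(cr,(160,160));cv2.imwrite("pics/w5b.png",w2)
e,c=pickle.load(open("w5.pkl","rb"));h=cv2.cvtColor(w,cv2.COLOR_BGR2HSV).astype(int)
m=(h[...,0]>14)&(h[...,0]<32)&(h[...,2]>175)&(h[...,1]>35)
for ce,q in blobs(m): print("top",ce,q,plane(c,*ce,120).round(1))
print(proj(c,e["eef_pos"]))
E
```

```text
11.3 [ 458.2 -153.7  258.7] [0.4 0.1 1.3]
top [338.  259.3] [ 313  236   51   48 1889] [ 460. -188.  120.]
top [507.4 317.5] [ 459  281  101   80 1673] [ 570.6 -305.9  120. ]
top [398.2 300.6] [382 286  35  31 788] [ 490.3 -246.8  120. ]
top [552.3 320.6] [541 313  23  16  77] [ 605.4 -326.9  120. ]
top [247.4 377.6] [ 210  344   74   66 3469] [ 330.3 -258.4  120. ]
[318.13057059 311.01453965]
```

View pics/w5b.png

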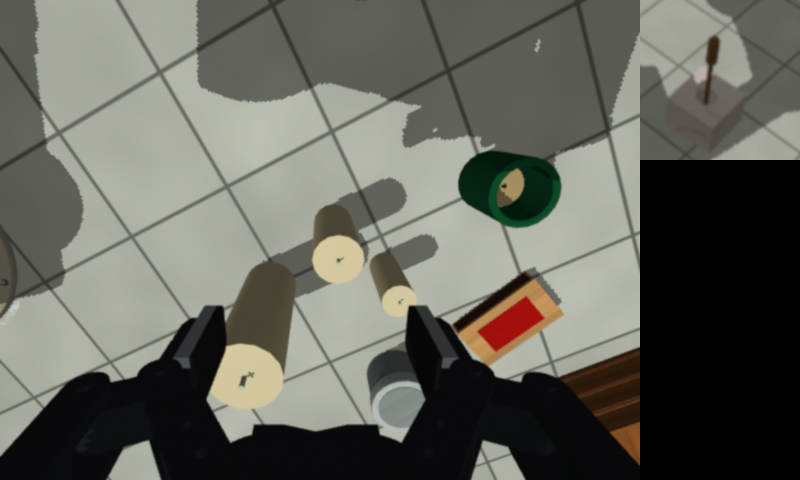

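Snuffer stands upright in its stand (inset). Medium candle top (338,259) → (460,-188); small at (398,300) and big at (247,377) sit to its sides, clear of the jaws.

>>> carry_out(
  targets=[
    {"x": 0.0023,"y": -0.0343,"z": 0,"ax": 0,"ay": 0,"az": 0,"hand": 0.65},
    {"x": 0.0023,"y": -0.0343,"z": -0.05,"ax": 0,"ay": 0,"az": 0,"hand": 0.65},
    {"x": 0.0023,"y": -0.0343,"z": -0.1,"ax": 0,"ay": 0,"az": 0,"hand": 0.65},
    {"x": 0.0023,"y": -0.0343,"z": -0.115,"ax": 0,"ay": 0,"az": 0,"hand": 0.65},
  ],
)

```text
time_s: 11.9
eef_pos: [462.1, -188.3, 146.1]
ee_rot: [-0.371, -0.602, -0.371, 0.602]
force: [0.7, 0.7, 0.2]
grip_width: 0.824
```

```bash
python3 cap.py w6;python3 - <<'E'
from h import *
import pickle
w=cv2.imread("pics/w6.png")
e,c=pickle.load(open("w6.pkl","rb"));h=cv2.cvtColor(w,cv2.COLOR_BGR2HSV).astype(int)
m=(h[...,0]>14)&(h[...,0]<32)&(h[...,2]>175)&(h[...,1]>35)
for ce,q in blobs(m): print("top",ce,q,plane(c,*ce,120).round(1))
print(proj(c,e["eef_pos"]+[0,0,-24]))
E
```

```text
11.9 [ 462.1 -188.3  146.1] [0.7 0.7 0.2]
top [318.1 298.3] [ 273  271   84   54 2898] [ 458.9 -194.9  120. ]
top [577.9 344.1] [ 492  304  139   88 2782] [ 574.1 -284.4  120. ]
top [392.1 347.4] [383 327  20  39 415] [ 481.9 -240.4  120. ]
top [146.5 463. ] [ 116  441   56   39 1539] [ 310.9 -249.6  120. ]
[317.80872956 287.36631387]
```

>>> carry_out(
  targets=[
    {"x": -0.0015,"y": 0,"z": -0.03,"ax": 0,"ay": 0,"az": 0,"hand": 0.65},
    {"x": -0.0015,"y": 0,"z": -0.05,"ax": 0,"ay": 0,"az": 0,"hand": 0.65},
    {"x": -0.0015,"y": 0,"z": -0.064,"ax": 0,"ay": 0,"az": 0,"hand": 0.65},
    {"x": -0.0015,"y": 0,"z": -0.064,"ax": 0,"ay": 0,"az": 0,"hand": 0.2},
    {"x": -0.0015,"y": 0,"z": -0.064,"ax": 0,"ay": 0,"az": 0,"hand": -1},
  ],
  grip_force=40,
)

```text
time_s: 12.58
eef_pos: [461.0, -188.9, 83.4]
ee_rot: [0.371, 0.603, 0.37, -0.602]
force: [-0.5, 0.3, 2.1]
grip_width: 0.509
```

>>> carry_out(
  targets=[
    {"x": 0,"y": 0,"z": 0,"ax": 0,"ay": 0,"az": 0,"hand": -1},
    {"x": 0,"y": 0,"z": 0,"ax": 0,"ay": 0,"az": 0,"hand": -1},
    {"x": 0,"y": 0,"z": 0,"ax": 0,"ay": 0,"az": 0,"hand": -1},
  ],
)

```text
time_s: 12.95
eef_pos: [460.9, -188.9, 83.4]
ee_rot: [0.371, 0.603, 0.37, -0.602]
force: [-1.3, 0.4, 6.6]
grip_width: 0.505
```

>>> carry_out(
  targets=[
    {"x": 0,"y": 0,"z": 0.03,"ax": 0,"ay": 0,"az": 0,"hand": -1},
    {"x": 0,"y": 0,"z": 0.08,"ax": 0,"ay": 0,"az": 0,"hand": -1},
    {"x": 0,"y": 0,"z": 0.125,"ax": 0,"ay": 0,"az": 0,"hand": -1},
    {"x": 0.02,"y": 0.045,"z": 0.125,"ax": 0,"ay": 0,"az": 0,"hand": -1},
    {"x": 0.042,"y": 0.095,"z": 0.125,"ax": 0,"ay": 0,"az": 0,"hand": -1},
  ],
)

```text
time_s: 13.58
eef_pos: [502.7, -92.8, 208.0]
ee_rot: [0.37, 0.603, 0.369, -0.602]
force: [1.3, -0.6, -1.7]
grip_width: 0.506
```

>>> carry_out(
  targets=[
    {"x": 0.022,"y": 0.05,"z": 0,"ax": 0,"ay": 0,"az": 0,"hand": -1},
    {"x": 0.044,"y": 0.1,"z": 0,"ax": 0,"ay": 0,"az": 0,"hand": -1},
    {"x": 0.066,"y": 0.15,"z": 0,"ax": 0,"ay": 0,"az": 0,"hand": -1},
    {"x": 0.088,"y": 0.2,"z": 0,"ax": 0,"ay": 0,"az": 0,"hand": -1},
    {"x": 0.107,"y": 0.234,"z": 0,"ax": 0,"ay": 0,"az": 0,"hand": -1},
  ],
)

```text
time_s: 14.2
eef_pos: [609.6, 142.9, 207.4]
ee_rot: [0.371, 0.602, 0.371, -0.602]
force: [0.8, -0.8, -2.5]
grip_width: 0.507
```

>>> carry_out(
  targets=[
    {"x": 0,"y": 0,"z": 0,"ax": 0,"ay": 0,"az": 0,"hand": -1},
    {"x": 0,"y": 0,"z": 0,"ax": 0,"ay": 0,"az": 0,"hand": -1},
  ],
)

```text
time_s: 14.45
eef_pos: [609.0, 140.1, 207.1]
ee_rot: [-0.37, -0.602, -0.37, 0.602]
force: [-0.3, -0.6, -0.9]
grip_width: 0.505
```

```bash
python3 cap.py w7;python3 - <<'E'
from h import *
import pickle
from rig import viewer
s=viewer.capture("side");cv2.imwrite("pics/side7.png",s)
w=cv2.imread("pics/w7.png")
e,c=pickle.load(open("w7.pkl","rb"));h=cv2.cvtColor(w,cv2.COLOR_BGR2HSV).astype(int)
g=(h[...,0]>60)&(h[...,0]<90)&(h[...,1]>100)
g=cv2.morphologyEx(g.astype(np.uint8),cv2.MORPH_CLOSE,np.ones((25,25)))
for k in cv2.findContours(g,0,1)[0]:
    if cv2.contourArea(k)<800: continue
    E=cv2.fitEllipse(cv2.convexHull(k));print(E,plane(c,*E[0],78).round(1))
Rm=np.array(c["R"]);print("cam",-Rm.T@c["t"],e["grip_width"])
cv2.imwrite("pics/m7.png",np.hstack([cv2.resize(w,(480,360)),cv2.resize(s[:, 150:576],(320,360))]))
E
```

```text
14.45 [609.  140.1 207.1] [-0.3 -0.6 -0.9]
((337.7190246582031, 193.04074096679688), (55.91714096069336, 524.271484375), 0.0) [636.  158.2  78. ]
((301.47332763671875, 125.84558868408203), (88.8208999633789, 92.83738708496094), 172.5728759765625) [633.9 214.3  78. ]
cam [644.55571527 213.385487   349.24435566] 0.5049519979755557
```

View pics/m7.png

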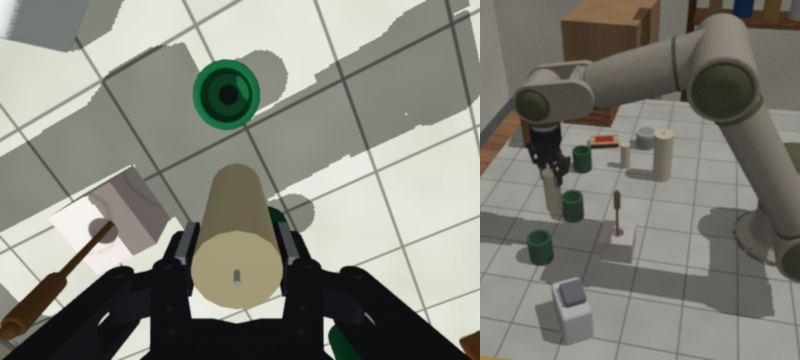

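Candle held upright, foot pointing down; forearm is well above the snuffer, which stands upright. C at wrist (301,126), empty.

```bash
python3 - <<'E'
from h import *
import pickle
from rig import ctrl
e,c=pickle.load(open("w7.pkl","rb"));w=cv2.imread("pics/w7.png");h=cv2.cvtColor(w,cv2.COLOR_BGR2HSV).astype(int)
m=(h[...,0]>12)&(h[...,0]<34)&(h[...,1]>50)&(h[...,2]>60);m[:190]=0
n,l,s,_=cv2.connectedComponentsWithStats(m.astype(np.uint8));k=1+s[1:,4].argmax();M=l==k
print(s[k]);top=np.nonzero(M.any(1))[0][0];print("foot row",top,[ (r,np.nonzero(M[r])[0][[0,-1]]) for r in (top+15,top+30,310,340,360)])
R=np.array(c["R"]);o=-R.T@c["t"];u=-(R[1].copy());u[2]=0;u/=np.linalg.norm(u);print("up dir",u)
zf=e["eef_pos"][2]-83.4
x=316
print("foot centre",plane(c,x,top,zf)-22*u,"top c",plane(c,316,360,zf+120),"tcp",e["eef_pos"],ctrl.sense()["eef_pos"])
E
```

```text
[  254   218   124   194 17060]
foot row 218 [(np.int64(233), array([288, 342])), (np.int64(248), array([282, 348])), (310, array([266, 365])), (340, array([258, 374])), (360, array([254, 377]))]
up dir [0.45076216 0.89264409 0.        ]
foot centre [607.77331982 139.44919342 123.67427445] top c [608.77042921 141.92946625 243.67427445] tcp [609.01726487 140.1390066  207.07427445] [609.0651868  139.60548673 207.30772551]
```

>>> carry_out(
  targets=[
    {"x": 0.013,"y": 0.037,"z": 0,"ax": 0,"ay": 0,"az": 0,"hand": -1},
    {"x": 0.0266,"y": 0.0738,"z": 0,"ax": 0,"ay": 0,"az": 0,"hand": -1},
    {"x": 0.0266,"y": 0.0738,"z": -0.02,"ax": 0,"ay": 0,"az": 0,"hand": -1},
    {"x": 0.0266,"y": 0.0738,"z": -0.035,"ax": 0,"ay": 0,"az": 0,"hand": -1},
    {"x": 0.0266,"y": 0.0738,"z": -0.035,"ax": 0,"ay": 0,"az": 0,"hand": -1},
  ],
)

```text
time_s: 15.18
eef_pos: [635.4, 213.4, 171.0]
ee_rot: [-0.37, -0.602, -0.37, 0.603]
force: [0.3, -0.5, -0.1]
grip_width: 0.507
```

```bash
python3 cap.py w8;python3 - <<'E'
from h import *
import pickle
from rig import viewer
S=[]
w=cv2.imread("pics/w8.png");S.append(cv2.resize(w[60:300,180:460],(420,360)))
for n,(x,y) in(("scene",(300,230)),("side",(170,240))):
    s=viewer.capture(n);cv2.imwrite(f"pics/{n}8.png",s)
    c=viewer.camera_info(n);p=proj(c,np.array([634.5,213.6,85])).astype(int);print(n,p)
    S.append(cv2.resize(s[p[1]-90:p[1]+90,p[0]-48:p[0]+48],(190,360),interpolation=cv2.INTER_CUBIC))
cv2.imwrite("pics/m8.png",np.hstack(S))
E
```

```text
15.175 [635.4 213.4 171. ] [ 0.3 -0.5 -0.1]
scene [361 345]
side [227 314]
```

View pics/m8.png

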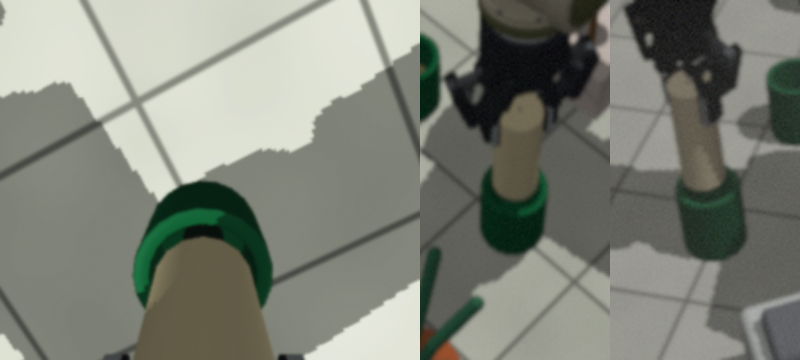

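Candle foot is over the well, centred in all three views. Lowering slowly.

>>> carry_out(
  targets=[
    {"x": 0,"y": 0,"z": -0.006,"ax": 0,"ay": 0,"az": 0,"hand": -1},
    {"x": 0,"y": 0,"z": -0.01,"ax": 0,"ay": 0,"az": 0,"hand": -1},
    {"x": 0,"y": 0,"z": -0.014,"ax": 0,"ay": 0,"az": 0,"hand": -1},
    {"x": 0,"y": 0,"z": -0.017,"ax": 0,"ay": 0,"az": 0,"hand": -1},
  ],
)

```text
time_s: 15.82
eef_pos: [635.8, 214.4, 154.7]
ee_rot: [-0.37, -0.602, -0.37, 0.602]
force: [-0.1, -0.9, -2.2]
grip_width: 0.503
```

>>> carry_out(
  targets=[
    {"x": 0,"y": 0,"z": -0.004,"ax": 0,"ay": 0,"az": 0,"hand": -1},
    {"x": 0,"y": 0,"z": -0.008,"ax": 0,"ay": 0,"az": 0,"hand": -1},
    {"x": 0,"y": 0,"z": -0.012,"ax": 0,"ay": 0,"az": 0,"hand": -1},
    {"x": 0,"y": 0,"z": -0.016,"ax": 0,"ay": 0,"az": 0,"hand": -1},
  ],
)

```text
time_s: 16.32
eef_pos: [635.8, 214.4, 138.7]
ee_rot: [-0.37, -0.602, -0.37, 0.602]
force: [0.3, -0.2, -2.0]
grip_width: 0.503
```

Inside the well (foot at ≈55 mm), no lateral force. Continue.

>>> carry_out(
  targets=[
    {"x": 0,"y": 0,"z": -0.006,"ax": 0,"ay": 0,"az": 0,"hand": -1},
    {"x": 0,"y": 0,"z": -0.012,"ax": 0,"ay": 0,"az": 0,"hand": -1},
    {"x": 0,"y": 0,"z": -0.018,"ax": 0,"ay": 0,"az": 0,"hand": -1},
    {"x": 0,"y": 0,"z": -0.024,"ax": 0,"ay": 0,"az": 0,"hand": -1},
  ],
)

```text
time_s: 16.82
eef_pos: [635.8, 214.4, 114.6]
ee_rot: [-0.37, -0.602, -0.37, 0.602]
force: [-0.1, -0.3, -1.4]
grip_width: 0.502
```

>>> carry_out(
  targets=[
    {"x": 0,"y": 0,"z": -0.005,"ax": 0,"ay": 0,"az": 0,"hand": -1},
    {"x": 0,"y": 0,"z": -0.01,"ax": 0,"ay": 0,"az": 0,"hand": -1},
    {"x": 0,"y": 0,"z": -0.015,"ax": 0,"ay": 0,"az": 0,"hand": -1},
    {"x": 0,"y": 0,"z": -0.02,"ax": 0,"ay": 0,"az": 0,"hand": -1},
  ],
)

```text
time_s: 17.32
eef_pos: [635.9, 214.4, 94.7]
ee_rot: [0.37, 0.602, 0.37, -0.602]
force: [0.5, 0.6, -1.2]
grip_width: 0.504
```

>>> carry_out(
  targets=[
    {"x": 0,"y": 0,"z": -0.0015,"ax": 0,"ay": 0,"az": 0,"hand": -1},
    {"x": 0,"y": 0,"z": -0.0025,"ax": 0,"ay": 0,"az": 0,"hand": -1},
    {"x": 0,"y": 0,"z": -0.003,"ax": 0,"ay": 0,"az": 0,"hand": -1},
  ],
)

```text
time_s: 17.7
eef_pos: [635.9, 214.4, 92.1]
ee_rot: [0.37, 0.602, 0.37, -0.602]
force: [-0.5, -0.4, -1.7]
grip_width: 0.505
```

>>> carry_out(
  targets=[
    {"x": 0,"y": 0,"z": -0.0007,"ax": 0,"ay": 0,"az": 0,"hand": -1},
    {"x": 0,"y": 0,"z": -0.001,"ax": 0,"ay": 0,"az": 0,"hand": -1},
  ],
)

```text
time_s: 17.95
eef_pos: [635.9, 214.4, 91.5]
ee_rot: [0.37, 0.602, 0.37, -0.602]
force: [-0.8, -0.2, 3.5]
grip_width: 0.502
```

>>> carry_out(
  targets=[
    {"x": 0,"y": 0,"z": -0.0007,"ax": 0,"ay": 0,"az": 0,"hand": -1},
    {"x": 0,"y": 0,"z": -0.0007,"ax": 0,"ay": 0,"az": 0,"hand": -1},
  ],
)

```text
time_s: 18.2
eef_pos: [636.0, 214.5, 91.5]
ee_rot: [0.371, 0.603, 0.37, -0.602]
force: [-3.1, -0.8, 6.4]
grip_width: 0.505
```

Contact (6 N) at TCP z 91.5, the expected home height. Release and back off.

>>> carry_out(
  targets=[
    {"x": 0,"y": 0,"z": 0,"ax": 0,"ay": 0,"az": 0,"hand": 0.2},
    {"x": 0,"y": 0,"z": 0,"ax": 0,"ay": 0,"az": 0,"hand": 0.7},
    {"x": 0,"y": 0,"z": 0,"ax": 0,"ay": 0,"az": 0,"hand": 0.7},
    {"x": 0,"y": 0,"z": 0,"ax": 0,"ay": 0,"az": 0,"hand": 0.7},
  ],
)

```text
time_s: 18.7
eef_pos: [635.8, 214.3, 90.2]
ee_rot: [-0.37, -0.602, -0.37, 0.602]
force: [0.0, -0.0, 0.1]
grip_width: 0.85
```

>>> carry_out(
  targets=[
    {"x": 0,"y": 0,"z": 0.02,"ax": 0,"ay": 0,"az": 0,"hand": 0.7},
    {"x": 0,"y": 0,"z": 0.06,"ax": 0,"ay": 0,"az": 0,"hand": 0.7},
    {"x": 0,"y": 0,"z": 0.11,"ax": 0,"ay": 0,"az": 0,"hand": 0.7},
    {"x": 0,"y": 0,"z": 0.17,"ax": 0,"ay": 0,"az": 0,"hand": 0.7},
    {"x": -0.02,"y": -0.05,"z": 0.2,"ax": 0,"ay": 0,"az": 0,"hand": 0.7},
  ],
)

```text
time_s: 19.32
eef_pos: [616.5, 165.7, 293.3]
ee_rot: [0.372, 0.603, 0.371, -0.6]
force: [0.8, -0.8, -0.5]
grip_width: 0.85
```

```bash
python3 cap.py w9;python3 - <<'E'
from h import *
from rig import viewer
S=[]
for n in("scene","side"):
    s=viewer.capture(n);cv2.imwrite(f"pics/{n}9.png",s)
    c=viewer.camera_info(n);h=cv2.cvtColor(s,cv2.COLOR_BGR2HSV).astype(int)
    g=(h[...,0]>60)&(h[...,0]<90)&(h[...,1]>120)
    for ce,q in blobs(g): print(n,ce,q,plane(c,*ce,42).round(0))
    print("expected candle top/rim px",proj(c,np.array([634.5,213.6,128])).round(),proj(c,np.array([634.5,213.6,78])).round())
    S.append(cv2.resize(s,(400,300)) )
cv2.imwrite("pics/m9.png",np.vstack([np.hstack(S),np.hstack([cv2.resize(cv2.imread("pics/w9.png"),(400,300)),cv2.resize(cv2.imread("pics/scene9.png")[200:400,280:480],(400,300))])]))
E
```

```text
19.325 [616.5 165.7 293.3] [ 0.8 -0.8 -0.5]
scene [219.4 240.7] [205 221  29  40 870] [ 639. -221.   42.]
scene [307.6 293.3] [293 272  29  43 937] [601.  30.  42.]
scene [359.1 365.6] [344 341  33  40 674] [651. 225.  42.]
scene [300.7 431. ] [ 255  380   92   91 1651] [823. 240.  42.]
expected candle top/rim px [362. 333.] [361. 347.]
expected candle top/rim px [225. 299.] [228. 317.]
```

The image viewer has reached its limit, so I'll check the candle's height and the snuffer numerically.

```bash
python3 - <<'E'
from h import *
import pickle
from rig import ctrl,viewer
e,c=pickle.load(open("w9.pkl","rb"));w=cv2.imread("pics/w9.png");h=cv2.cvtColor(w,cv2.COLOR_BGR2HSV).astype(int)
m=(h[...,0]>14)&(h[...,0]<32)&(h[...,2]>150)&(h[...,1]>35)
for ce,q in blobs(m,150): print("top",ce,q,plane(c,*ce,128).round(1))
g=(h[...,0]>60)&(h[...,0]<90)&(h[...,1]>100)
for ce,q in blobs(g,300): print("green",ce,q,plane(c,*ce,78).round(1))
b=(h[...,0]<20)&(h[...,1]>120)
for ce,q in blobs(b,60): print("br",ce,q,"exp grip",proj(c,np.array([436,144.,180])))
s=cv2.imread("pics/scene9.png");sc=viewer.camera_info("scene")
h=cv2.cvtColor(s,cv2.COLOR_BGR2HSV).astype(int)
m=(h[...,0]>12)&(h[...,0]<34)&(h[...,1]>35)&(h[...,2]>60);m[:300]=0;m[:,:335]=0;m[400:]=0;m[:,390:]=0
for ce,q in blobs(m,100): print("scene candle",ce,q)
for z in(128,136,156): print(z,proj(sc,np.array([634.5,213.6,z])).round(1))
o=cv2.imread("pics/scene0.png");d=cv2.absdiff(s,o).max(2)
for n,(x,y) in dict(disp=(487,365),match=(190,202),tin=(232,163),snuf=(403,255)).items(): print(n,d[y-22:y+22,x-16:x+16].mean())
E
```

```text
top [309.1 156.5] [ 284  130   52   54 2110] [635.  215.5 128. ]
green [538.5  21.6] [529   0  20  46 814] [865.  224.8  78. ]
green [626.7   4.9] [605   0  35  14 307] [937.2 203.   78. ]
green [309.1 148. ] [ 277  121   65   67 1065] [636.  218.9  78. ]
green [351.2 305.6] [ 325  268   57   75 2888] [600.6  44.4  78. ]
green [473.8 455.1] [464 436  19  37 392] [ 652.5 -230.3   78. ]
br [478.9  16.7] [ 428    0  101   38 3379] exp grip [135.092871   349.27471641]
br [551.3   3.8] [548   0  10  11  73] exp grip [135.092871   349.27471641]
br [624.9  71.1] [ 597    0   43  196 3974] exp grip [135.092871   349.27471641]
br [141.4 340.4] [ 109  280   82   99 1352] exp grip [135.092871   349.27471641]
br [618.7 424.4] [ 583  394   57   76 2227] exp grip [135.092871   349.27471641]
br [472.5 475.9] [464 470  20  10 126] exp grip [135.092871   349.27471641]
scene candle [361. 341.] [349 324  26  35 731]
128 [362.2 333.1]
136 [362.4 330.8]
156 [362.8 324.9]
disp 10.132102272727273
match 14.521306818181818
tin 47.57528409090909
snuf 33.71164772727273
```

```bash
python3 -c "
from rig import finish_job
print(finish_job())"
```

```text
the job is handed in; nothing more can be done
None
```

The job is done and handed in at about 19.5 s of the 72 s allowed: the snuffer is back in its stand and the middle-sized candle stands home in votive C, the left-hand one.

- **Finding the empty votive:** I lowered the snuffer bell into C and it touched at 8 mm above the ledge, the bare floor, with up to 10.7 N. I probed only C, because the camera plainly showed wax in A and B.
- **Snuffer:** I set it back in the stand and saw it upright in two later pictures before placing the candle.
- **Candle:** I lowered it into C until it touched at the expected home height (about 6 N), then opened the gripper and moved clear.

**Last checks, from the final pictures:**
- The candle's top is at home height and over C, within about 2 mm.
- None of the three votives moved measurably from its first position.
- The bronze blob at the stand lies about where the upright snuffer should be.

**Not fully checked:**
- I had used all 12 picture views, so the final state is judged by numbers only.
- The dispenser and matchbox areas look nearly unchanged. The tin's area differs clearly (mean difference 48). I put that down to the arm's shadow having moved off it, since the arm never went near the tin, but I could not confirm it by eye.
- The green mask found nothing in the side camera's last picture, nor in its first, so the votive check rests on the scene and wrist cameras.

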